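# Slide a rock sample under the detector of a scanning stage

## Robot

A 7-joint arm with a two-finger parallel gripper is mounted at the origin on the work surface. World frame = base frame: x ahead of the robot, y to its left, z up, the work surface at z = 0. Lengths are in m, angles in degrees, forces in N, time in s.
With the tool pointing down it reaches from about 0.425 to 1.025 m from the base axis. Payload 9.4 kg.
Tool frame: the origin (TCP) lies on the front face of the gripper's body, between the roots of the fingers; the fingertips stand 73 mm ahead of it and the grasp point (between the pads) lies 54 mm ahead of it; z points along the fingers, y is the line along which they close (so a half turn about z gives the same grasp; the last joint's range is limited). The gripper opens to 85 mm and grips with 20 to 120 N. Pads are 22 mm wide; open, the fingers measure 114 mm over their backs; the gripper's body (76 mm by 85 mm) begins 54 mm behind the grasp point. The pads swing forward as they close: fully open they stand 13 mm farther back than shut.
Start: joints at [62.871, 34.337, -0.143, 91.639, 0.103, 54.024, -4.572], TCP at [0.28, -0.669, 0.304] pointing down, gripper open.
Joint ranges: [-147.43, 147.43], [-19.82, 112.94], [-74.19, 73.91], [6.32, 146.72], [-59.91, 239.91], [6.04, 106.73], [-150.56, 150.56]. Speed limits (degrees/s): [127.2, 127.2, 172.46, 172.46, 180, 180, 180].

## Interface

Orientations are given as [roll, pitch, yaw] about the fixed x, y, z axes, in that order (R = Rz(yaw) Ry(pitch) Rx(roll)).
In Python, from plant import * gives the robot as it stands.
- The arm moves only by the shell command python3 -m creep 'ROWS' [FORCE]. ROWS is JSON, a list of rows, each a list of 3 entries, a list of its own where there are three numbers: the closure, from 0 (fully open) to 1 (shut), then the shift along the tool's x, y, z in units of 30 mm (1.0 is 30 mm), then the turn about the tool's z in units of 6 degrees (1.0 is 6 degrees). A call has 1 to 12 rows; each row shifts and turns the commanded pose from where the row before left it, along the tool's axes as they then stand; what a row does not reach is not made up. A row lasts 1/8 s, in which the tool goes at most 62.5 mm and 10.7 degrees, less where a joint would pass 70% of its speed; a pose out of reach is approached as far as the arm can. A call is refused whole if a number of a shift passes 1 or a number of a turn 1, either way. A call with a gripper value outside its range is refused whole. The fingers move at their own pace and stop on an object; FORCE is the grip in N (left out, the last holds). Time passes only in rows, so rows that do not move let the fingers close. It gives the time, the measured TCP pose, the force, the opening and the grip force at its end, in the units of the state.
- get_obs(): the state, without advancing time (a new reading comes with each control period).
- capture(name): name is "scene" or "top" or "wrist"; returns a dict with "color" (480x640x3 uint8, red, green, blue), "depth" (480x640 float32, m along the optical axis (not along the pixel's ray), 0 where there is no reading), "fov_y" (degrees; the focal length in pixels is half the picture's height over the tangent of half this angle, whatever the lens; pixels are square), "cx", "cy" (the principal point, pixels), "k1" (the pictures are not rectified: a ray, as slopes to the right and down, at radius r is drawn at 1 + k1 r^2 times it, then the intrinsics apply), "R" (3x3) and "t" (3): a world point X has camera coordinates R X + t. Camera axes: x right, y down, z forward; pixel columns grow to the right and rows downward; lengths in m; the calibration is good to about 2 mm. A picture is of the moment at which its call begins.
- job_done(): hands the job in; it is judged then, once.
The state is a dict: "time_s": time; "joint_positions": joint angles; "joint_velocities": joint speeds; "joint_torque": joint torques, N m; "tool_pos": TCP position; "tcp_rot": TCP orientation; "force": force on the tool from outside, world axes, zero at the start; "moment": the same for the moment, N m; "finger_gap": finger opening in m; "grip_force": force on a finger pad.
Only numpy, scipy, OpenCV 4.12 (cv2) and the standard library are available. Lean on these libraries where they do the work, as an engineer would, in place of code of your own. Each camera call takes 0.05 s, during which the arm holds its last target. There are 200 camera calls.

## Task

Bring the rock sample under the detector: press the round locking button on the stage's carriage and keep it held down, without letting it up on the way, while you slide the carriage along its bed until it is fully home against the detector block, then let go so that the button springs up and the lock holds it there. Only press and push with the fingertips: do not grasp or lift anything, and leave the cups, rock, sieves and tools where they are.

Things in the scene. Friction and masses are not known exactly. Their poses are not given: they have to be found in the camera images.
- stage: Fixed grey bed of the scanning stage, a plate 100 mm wide (its x) and 390 mm long (its y, from -175 to +215 mm) with two steel rails. Origin on the table under the bed's middle line. The carriage slides along the bed's own +y axis, towards the detector block; the bed's z is up. Its place and yaw vary.
- carriage (a joint): Slide of the aluminium carriage (84 mm wide, 114 mm long) along the bed, m: grows along the bed's +y, starts between about 0 and 0.03. With the button well down it slides with about 1 N of friction; with the button up a tooth in a fine rack (5 mm pitch) locks it wherever it is, with up to 4 mm of play, against some 30 N.
- button (a joint): Travel of the locking button, m: 0 up (carriage locked), 0.007 fully down. Its spring needs 4.5 N to start, 6 N at 5 mm and 6.6 N fully down. The lock is free once the button is more than 3.5 mm down; let go on the way, it drops into the next notch. At the end stop there is a notch too, so the button comes fully up there.
- button_top (a point): Centre of the top of the locking button: flat, black, round, 42 mm across, in the middle of the low deck at the carriage's rear. Up, its top is 38 mm above the table and 10 mm above the deck, whose rear edge is 30 mm behind (-y of) this point. The upright rear face of the carriage's block stands 24 mm ahead (+y) of it: a fingertip pressing the button can push on that face.
- carriage_front (a point): Middle of the carriage's front (+y) face, 35 mm above the table, 84 mm ahead of the button's centre along the bed. It is the front of the carriage's block, 60 mm long, top 50 mm above the table, which bears a grey rock disc 50 mm across, top 56 mm.
- stop: Grey detector block, 90 mm wide, fixed across the bed: the end stop. Origin at table level below the middle of the face the carriage's front face comes to bear on; axes parallel to the bed's; the block (50 mm thick, 80 mm high) lies on the +y side. Its head overhangs that face by 26 mm, 58 mm and more above the table. Its place along the bed varies, leaving 65 to 165 mm to slide.
- cup_near_center (a point): Bystander: centre of a small lidded sample cup, 32 mm across and 32 mm tall, loose, beside the bed on its -x side, to be left alone.
- cup_far_center (a point): Bystander: the same kind of cup, beside the bed on its +x side.
- rock: Bystander: loose piece of rock, 50 x 32 x 30 mm, origin under its centre, beside the bed on its +x side.
- brush: Bystander: brush, 160 mm long, lying on the table right of the bed.
- sieves: Bystander: stack of steel test sieves, 102 mm across and 78 mm tall, origin under its centre, left of the bed.
- spatula: Bystander: spatula, 170 mm long, lying on the table left of the bed.

How it is judged (in metres and radians):
On the way, in this order (a step that is already met when the one before it is completed fails the run):
1. the locking button is pressed down (value of joint button above 0.003 m), for 0.1 s.
2. with the button still held down, the carriage bears on the detector block (y of carriage_front in the frame of stop above -0.003 m and value of joint button above 0.003 m), for 0.1 s.
At the end, for the whole second after the job is handed in: The carriage's front face is within 3 mm of the detector block's face and at rest, and the button is up (within 1 mm) so that the lock holds the carriage there (y of carriage_front in the frame of stop above -0.003 m and value of joint button below 0.001 m and velocity of joint carriage between -0.01 and 0.01 m/s); the robot touches nothing.
It fails at once if the button is let up on the way, with the carriage more than 12 mm from both its start and the detector block (distance of carriage_front from where it was at the start of the episode above 0.012 m and y of carriage_front in the frame of stop below -0.012 m and value of joint button below 0.002 m).
It fails at once if a cup, the rock, the sieves or a tool is moved or lifted by more than 20 mm (distance of any of cup_near_center, cup_far_center, rock, brush, sieves, spatula from where it was at the start of the episode above 0.02 m).
It also fails if it takes over 38 s, if anything falls off the work surface, if the arm or the gripper's body presses on something with over 40 N, if the wrist force passes 120 N, or if a joint passes its speed limit or range.

## Working session

There is one attempt and no reset: what is moved stays moved. The work goes in short steps, Python scripts to look and compute and a shell command to move; the robot and the scene stay as the last step left them, time stands still between calls to the robot, and variables do not carry over. Pictures are saved under pics/ and viewed, at most 10 in all, crops included, and the job is handed in when it is done.

```bash
mkdir -p pics; cat > h.py <<'E'
from plant import *
import numpy as np, cv2
def save(c,n): cv2.imwrite(f'pics/{n}.png',c['color'][:,:,::-1])
def f(c): return 240/np.tan(np.radians(c['fov_y']/2))
def und(c,uv):
    F=f(c);K=np.array([[F,0,c['cx']],[0,F,c['cy']],[0,0,1.]])
    return cv2.undistortPoints(np.array(uv,float).reshape(-1,1,2),K,np.array([c['k1'],0,0,0.])).reshape(-1,2)
def onplane(c,uv,z):
    s=und(c,uv);d=np.c_[s,np.ones(len(s))]@c['R'];o=-c['R'].T@c['t']
    return o+d*((z-o[2])/d[:,2])[:,None]
def bydepth(c,uv):
    s=und(c,uv);z=np.array([c['depth'][int(v),int(u)] for u,v in uv])
    return (np.c_[s,np.ones(len(s))]*z[:,None]-c['t'])@c['R']
E
python3 - <<'E'
from h import *
import pickle
o=get_obs();print(o)
ims=[]
C={}
for n in("top","scene"):
    c=capture(n);C[n]=c;save(c,n+'0');print(n,c['k1'],-c['R'].T@c['t'],f(c))
pickle.dump(C,open('C.pkl','wb'))
E
```

```text
{'time_s': 0.0, 'joint_positions': array([62.87208483, 34.38460458, -0.14750422, 91.68110931,  0.10346399,
       54.02358989, -4.57198191]), 'joint_velocities': array([-0.07271729,  0.06799507, -0.05351748, -0.08561289,  0.01934045,
        0.11807244,  0.01325273]), 'joint_torque': array([-5.84656846e-04, -7.76459527e+01,  1.56495363e+00, -2.58012021e+01,
        1.23298695e-02,  9.02849191e-03, -5.58659764e-06]), 'tool_pos': array([ 0.28004119, -0.66834009,  0.3030142 ]), 'tcp_rot': array([-1.79911139e+02,  7.43910776e-03,  2.27385794e+01]), 'force': array([-0.3011342 ,  0.3869971 , -0.51274399]), 'moment': array([ 0.0078395 , -0.04113574, -0.02930374]), 'grip_force': 0.0, 'finger_gap': 0.08572775875049439}
top -0.0025907054918390716 [0.48487436 0.02240426 1.23571201] 462.4687054184172
scene -0.04735284522490041 [ 1.23406175 -0.26174381  1.11582194] 589.3820288908855
```

View pics/top0.png

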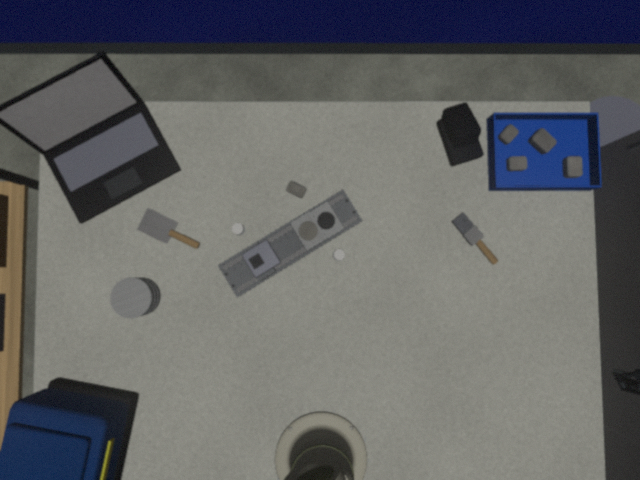

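View pics/scene0.png

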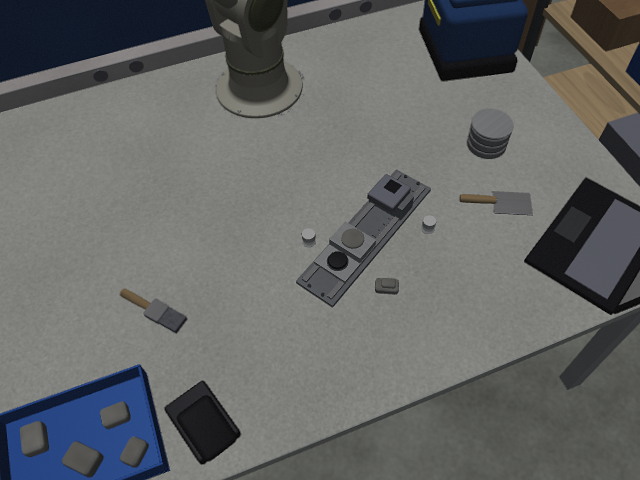

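The top view shows the black button at about (326,220), the rock disc at (308,230), the detector at (262,259), and bed ends at about (352,205) and (229,281). In the scene view the button is at (338,260). Next I'll measure these points.

```bash
python3 - <<'E'
from h import *
import pickle
C=pickle.load(open('C.pkl','rb'))
for n,b in(("top",(326,220)),("scene",(338,260))):
    c=C[n];g=cv2.cvtColor(c['color'],cv2.COLOR_RGB2GRAY)
    m=np.zeros_like(g);cv2.circle(m,b,13,255,-1)
    m=((g<55)&(m>0)).astype(np.uint8)
    k,l,s,ct=cv2.connectedComponentsWithStats(m)
    i=1+np.argmax(s[1:,4]);print(n,s[i],ct[i],onplane(c,[ct[i]],.038)[0],bydepth(c,[ct[i]])[0])
c=C["top"]
bed=np.array([(343,190),(362,219),(238,297),(219,266)])
P=onplane(c,bed,.01);print(P.round(4))
a=(P[2]+P[3]-P[0]-P[1])/2;print(np.linalg.norm(a),np.degrees(np.arctan2(a[1],a[0])),(P.sum(0)/4).round(4))
# magnified crops
cr=cv2.resize(c['color'][180:305,210:370],None,fx=4,fy=4,interpolation=cv2.INTER_CUBIC)
cr=cv2.convertScaleAbs(cr,alpha=1.6)
cv2.imwrite('pics/crop.png',cr[:,:,::-1])
E
```

```text
top [318 213  16  15 170] [325.62941176 220.04117647] [ 0.61753365 -0.01870343  0.038     ] [ 0.61754662 -0.01870745  0.03788291]
scene [327 247  24  24 361] [338.09695291 259.63434903] [ 0.62226262 -0.01594976  0.038     ] [ 0.61974146 -0.01493687  0.03355841]
[[ 0.7011 -0.0669  0.01  ]
 [ 0.6228 -0.1168  0.01  ]
 [ 0.4187  0.2127  0.01  ]
 [ 0.5005  0.2628  0.01  ]]
0.38676909379222446 121.55130296954852 [0.5608 0.073  0.01  ]
```

View pics/crop.png

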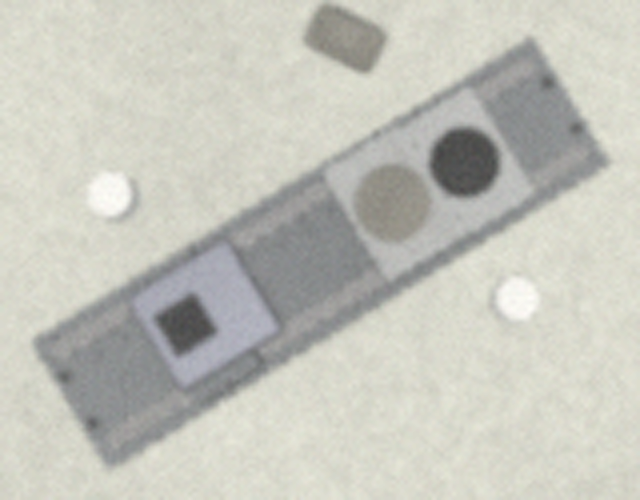

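The button triangulates to about (0.619, -0.018, 0.038), and the bed direction is about 121.5°. That fits the given sizes, with a bed length of 387 mm against 390 mm. I'll shut the gripper and move over the button, with tool x along the bed.

```bash
python3 -m creep '[[1,[0.5,-0.4,0],0],[1,[0.93,-0.78,0],0],[1,[0.93,-0.78,0],0],[1,[0.93,-0.78,0],0],[1,[0.93,-0.78,0],0],[1,[0.93,-0.78,0],0],[1,[0.93,-0.78,0],0],[1,[0.93,-0.78,0],0],[1,[0.93,-0.78,0],0],[1,[0.93,-0.78,0],0],[1,[0.93,-0.78,0],0],[1,[0.93,-0.78,0],0]]' 20
python3 -m creep '[[1,[0.93,-0.78,0],0],[1,[0.93,-0.78,0],0],[1,[0.93,-0.78,0],0],[1,[0.93,-0.78,0],0],[1,[0.93,-0.78,0],0],[1,[0.93,-0.78,0],0],[1,[0.93,-0.78,0],0],[1,[0,0,0],-1],[1,[0,0,0],-1],[1,[0,0,0],-1],[1,[0,0,0],-1],[1,[0,0,0],-1]]'
python3 -m creep '[[1,[0,0,0],-1],[1,[0,0,0],-1],[1,[0,0,0],-1],[1,[0,0,0],-1],[1,[0,0,0],-1],[1,[0,0,0],-1],[1,[0,0,0],-1],[1,[0,0,0],-1],[1,[0,0,0],-1],[1,[0,0,0],-1],[1,[0,0,0],-1],[1,[0,0,0],-0.5]]'
python3 - <<'E'
from h import *
import pickle
o=get_obs();print(o['time_s'],o['tool_pos'],o['tcp_rot'],o['force'],o['joint_positions'])
c=capture("wrist");save(c,'w1');pickle.dump(c,open('w1.pkl','wb'));print(-c['R'].T@c['t'])
E
```

```text
time_s: 1.6
tool_pos: [0.4733, -0.2932, 0.3039]
tcp_rot: [-180.0, -0.0, 22.8]
force: [-0.4, -0.0, -0.5]
finger_gap: 0.0003
grip_force: 0.0
time_s: 3.1
tool_pos: [0.589, -0.0679, 0.3038]
tcp_rot: [-180.0, 0.0, 53.0]
force: [0.8, 0.2, -0.5]
finger_gap: 0.0003
grip_force: 0.0
time_s: 4.6
tool_pos: [0.589, -0.068, 0.3038]
tcp_rot: [-180.0, -0.0, 121.9]
force: [-0.3, -0.6, -0.3]
finger_gap: -0.0
grip_force: 0.0
4.6 [ 0.58895546 -0.06798968  0.30380595] [-1.79979391e+02 -2.25868400e-02  1.21948422e+02] [-0.34113227 -0.58260188 -0.31946889] [ 22.04271373  27.8723118  -30.13290682 108.09606208  18.15728003
  48.8092775   14.63375297]
[ 0.5538544  -0.01271613  0.37496694]
```

View pics/w1.png

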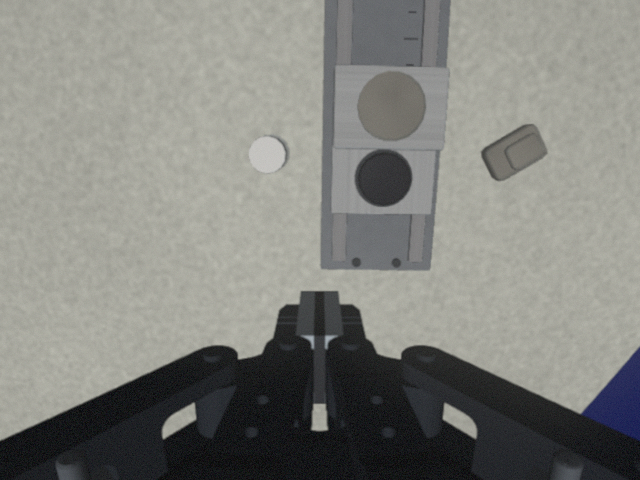

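The wrist view shows the button at (384,178) and the rock disc at (391,105). The block's rear edge is near row 149, and the bed's left and right edges are near columns 322 and 432–445. I'll refine the button position and bed yaw from this view.

```bash
python3 - <<'E'
from h import *
import pickle
c=pickle.load(open('w1.pkl','rb'));T=pickle.load(open('C.pkl','rb'))['top']
g=cv2.cvtColor(c['color'],cv2.COLOR_RGB2GRAY)
m=np.zeros_like(g);cv2.circle(m,(384,178),34,255,-1)
m=((g<75)&(m>0)).astype(np.uint8)
k,l,s,ct=cv2.connectedComponentsWithStats(m);i=1+np.argmax(s[1:,4])
B=onplane(c,[ct[i]],.038)[0];print(s[i],ct[i],B,bydepth(c,[ct[i]])[0])
# bed left/right edges: strongest gradient per row
b=cv2.GaussianBlur(g,(5,5),0).astype(float);gx=np.gradient(b,axis=1)
ang=[]
for nm,lo,hi,r0,r1 in(("L",312,336,5,262),("R",424,456,5,262)):
    rows=np.arange(r0,r1,3)
    cols=[lo+(np.argmin(gx[r,lo:hi]) if nm=="L" else np.argmax(gx[r,lo:hi])) for r in rows]
    P=onplane(c,list(zip(cols,rows)),.012)[:,:2].astype(np.float32)
    v=cv2.fitLine(P,cv2.DIST_HUBER,0,.01,.01).ravel();v=v if v[1]>0 else -v
    a=np.degrees(np.arctan2(v[1],v[0]));ang.append((a,v[2:]));print(nm,a,v[2:])
y=np.radians(np.mean([a[0] for a in ang]));d=np.array([np.cos(y),np.sin(y)]);n=np.array([d[1],-d[0]])
print('width',(ang[1][1]-ang[0][1])@n,'offset of button from midline',(B[:2]-(ang[0][1]+ang[1][1])/2)@n)
R=onplane(c,[(390,149)],.05)[0];print('block rear edge ahead of button',(R-B)[:2]@d)
for uv in((273,251),):
    S=onplane(T,[uv],.08)[0];print('head edge',S,bydepth(T,[(uv[0]-6,uv[1]+3)]), 'slide',(S-B)[:2]@d+26e-3-84e-3)
o=get_obs();p=o['tool_pos'];w=np.radians(o['tcp_rot'][2])
x=np.array([np.cos(w),np.sin(w)]);yy=np.array([np.sin(w),-np.cos(w)])
tgt=B[:2]+.009*d
print('shift units',(tgt-p[:2])@x/.03,(tgt-p[:2])@yy/.03,'yaw bed dir',np.degrees(y))
E
```

```text
[ 356  150   55   56 2417] [383.19031858 177.62515515] [ 0.61671037 -0.01785227  0.038     ] [ 0.6164473  -0.01783077  0.0394103 ]
L 121.07245 [-0.5805768   0.05314263]
R 121.094696 [-0.6426032 -0.0375841]
width -0.09996149 offset of button from midline 1.0387018272169408
block rear edge ahead of button 0.022968934708863548
head edge [0.53600322 0.1149035  0.08      ] [[0.52864894 0.12994573 0.07918766]] slide 0.09736216473895444
shift units 1.2294669456372407 1.676659044179761 yaw bed dir 121.083565
```

```bash
python3 -m creep '[[1,[0.41,0.56,0],0],[1,[0.41,0.56,0],0],[1,[0.41,0.56,0],0.14],[1,[0,0,0.9],0],[1,[0,0,0.9],0],[1,[0,0,0.9],0],[1,[0,0,0.9],0],[1,[0,0,0.9],0],[1,[0,0,0.8],0],[1,[0,0,0.5],0],[1,[0,0,0.2],0],[1,[0,0,0],0]]'
python3 - <<'E'
from h import *
o=get_obs();print(o['time_s'],o['tool_pos'],o['tcp_rot'],o['force'])
d=np.array([np.cos(np.radians(121.08)),np.sin(np.radians(121.08))]);n=np.array([d[1],-d[0]]);e=o['tool_pos'][:2]-[.6170,-.0178]
print('along',e@d,'across',e@n)
c=capture("wrist");save(c,'w2');save(capture("scene"),'s2')
E
```

```text
time_s: 6.15
tool_pos: [0.6134, -0.0108, 0.124]
tcp_rot: [180.0, -0.0, 120.9]
force: [0.5, 0.8, -0.7]
finger_gap: -0.0
grip_force: 0.0
6.15 [ 0.61340411 -0.0108142   0.12396702] [ 1.79996074e+02 -8.77676615e-04  1.20917201e+02] [ 0.52901246  0.75316441 -0.66370424]
along 0.007839289885422158 across 0.0005266180451076363
```

View pics/w2.png

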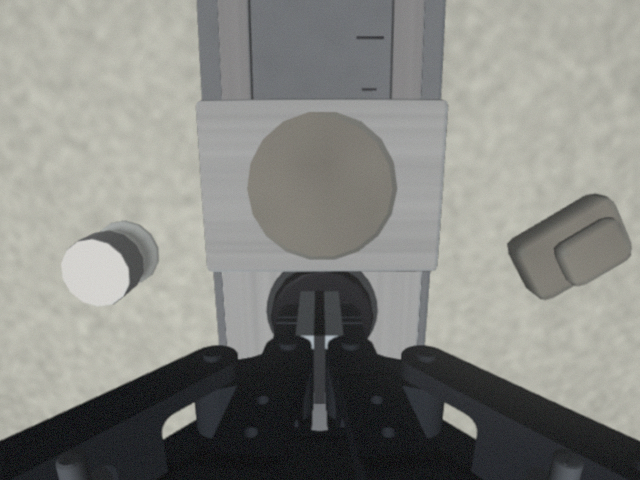

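The tips are over the button at (320,300), just behind the block. I'll press it gently.

```bash
python3 -m creep '[[1,[0,0,0.2],0],[1,[0,0,0.2],0],[1,[0,0,0.1],0],[1,[0,0,0.1],0],[1,[0,0,0.06],0],[1,[0,0,0],0]]'; python3 -c "
from h import *
print(get_obs()['tool_pos'])"
```

```text
time_s: 7.0
tool_pos: [0.6132, -0.0115, 0.1042]
tcp_rot: [-180.0, 0.0, 120.9]
force: [-1.3, -0.6, 6.0]
finger_gap: -0.0003
grip_force: 3.1
[ 0.61324005 -0.0114743   0.10420242]
```

```bash
python3 -m creep '[[1,[0,0,0.04],0],[1,[0,0,0.04],0],[1,[0,0,0],0]]'
```

```text
time_s: 7.38
tool_pos: [0.6135, -0.0117, 0.1035]
tcp_rot: [180.0, 0.1, 120.9]
force: [-5.3, -2.2, 22.5]
finger_gap: -0.0003
grip_force: 11.5
```

Fully down with margin. Now slide.

```bash
python3 -m creep '[[1,[0.05,0,-0.01],0],[1,[0.1,0,0],0],[1,[0.1,0,0],0],[1,[0.15,0,0],0],[1,[0.15,0,0],0],[1,[0.15,0,0],0],[1,[0.15,0,0],0],[1,[0.15,0,0],0],[1,[0.15,0,0],0],[1,[0.15,0,0],0],[1,[0.1,0,0],0],[1,[0,0,0],0]]'
python3 - <<'E'
from h import *
o=get_obs();d=np.array([np.cos(np.radians(121.08)),np.sin(np.radians(121.08))]);n=np.array([d[1],-d[0]]);e=o['tool_pos'][:2]-[.6170,-.0178]
print('along',e@d,'across',e@n,o['force'][:2]@d,o['force'][:2]@n,o['force'][2])
c=capture("wrist");save(c,'w3')
E
```

```text
time_s: 8.88
tool_pos: [0.5917, 0.0244, 0.1035]
tcp_rot: [180.0, 0.1, 120.9]
force: [-5.0, -1.6, 21.7]
finger_gap: -0.0
grip_force: 10.7
along 0.04924261659353813 across 0.00013360313281267008 1.259641648182371 -5.122858482470098 21.653416437261342
```

View pics/w3.png

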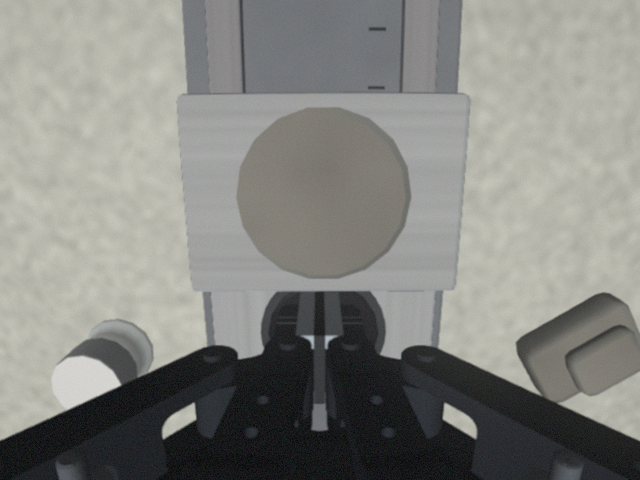

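The carriage is following, and its front edge is at row 95. About 55 mm remain.

```bash
python3 -m creep '[[1,[0.1,0,0],0],[1,[0.15,0,0],0],[1,[0.15,0,0],0],[1,[0.15,0,0],0],[1,[0.15,0,0],0],[1,[0.15,0,0],0],[1,[0.15,0,0],0],[1,[0.15,0,0],0],[1,[0.1,0,0],0],[1,[0.1,0,0],0],[1,[0.05,0,0],0],[1,[0,0,0],0]]'
python3 -m creep '[[1,[0.05,0,0],0],[1,[0.05,0,0],0],[1,[0.05,0,0],0],[1,[0,0,0],0]]'
python3 - <<'E'
from h import *
o=get_obs();d=np.array([np.cos(np.radians(121.08)),np.sin(np.radians(121.08))]);n=np.array([d[1],-d[0]]);e=o['tool_pos'][:2]-[.6170,-.0178]
print('along',e@d,'across',e@n,o['force'][:2]@d,o['force'][:2]@n,o['force'][2])
c=capture("wrist");save(c,'w4')
E
```

```text
time_s: 10.42
tool_pos: [0.5701, 0.0603, 0.1035]
tcp_rot: [180.0, 0.1, 120.9]
force: [-4.5, -2.4, 22.6]
finger_gap: 0.0004
grip_force: 11.3
time_s: 10.92
tool_pos: [0.5679, 0.0641, 0.1035]
tcp_rot: [180.0, 0.1, 120.9]
force: [-5.3, -3.0, 22.5]
finger_gap: 0.0004
grip_force: 11.3
along 0.0954751772673707 across 0.0001625041901534216 0.21205957937495112 -6.108594577487062 22.508863970439545
```

View pics/w4.png

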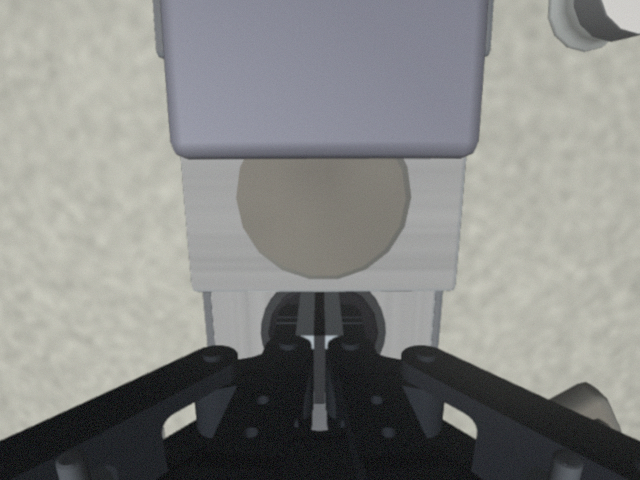

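The detector head's edge (row 157) now overlaps the carriage, which has travelled 88 mm of the estimated 97. I'll continue slowly until the force rises.

```bash
python3 -m creep '[[1,[0.05,0,0],0],[1,[0.05,0,0],0],[1,[0.05,0,0],0],[1,[0.05,0,0],0],[1,[0.05,0,0],0],[1,[0,0,0],0]]'
python3 -m creep '[[1,[0.05,0,0],0],[1,[0.05,0,0],0],[1,[0,0,0],0]]'
```

```text
time_s: 11.72
tool_pos: [0.564, 0.0705, 0.1035]
tcp_rot: [180.0, 0.1, 120.9]
force: [-4.8, -2.7, 21.7]
finger_gap: 0.0
grip_force: 11.5
time_s: 12.1
tool_pos: [0.5631, 0.0719, 0.1034]
tcp_rot: [180.0, 0.2, 120.8]
force: [-1.6, -6.6, 21.0]
finger_gap: 0.0004
grip_force: 10.7
```

```bash
python3 -m creep '[[1,[0.05,0,0],0],[1,[0.05,0,0],0],[1,[0,0,0],0]]'
python3 -m creep '[[1,[0.05,0,0],0],[1,[0.05,0,0],0],[1,[0,0,0],0]]'
python3 - <<'E'
from h import *
o=get_obs();d=np.array([np.cos(np.radians(121.08)),np.sin(np.radians(121.08))]);n=np.array([d[1],-d[0]]);e=o['tool_pos'][:2]-[.6170,-.0178]
print('along',e@d,'across',e@n,o['force'][:2]@d,o['force'][:2]@n,o['force'][2])
E
```

```text
time_s: 12.48
tool_pos: [0.5625, 0.0732, 0.1035]
tcp_rot: [180.0, 0.3, 120.7]
force: [2.9, -10.0, 18.3]
finger_gap: 0.0
grip_force: 9.3
time_s: 12.85
tool_pos: [0.5613, 0.0762, 0.1034]
tcp_rot: [179.9, 0.3, 120.7]
force: [3.0, -9.0, 16.9]
finger_gap: -0.0
grip_force: 8.5
along 0.10920312126894019 across 0.0008272610916733453 -9.214715203680386 -2.063535763013295 16.90959932375511
```

The tips slip on the button at 9 N against the end stop, after about 98 mm of travel as predicted, so the carriage is home. I'll lift straight up and check.

```bash
python3 -m creep '[[1,[0,0,-0.1],0],[1,[0,0,-0.15],0],[1,[0,0,-0.2],0],[1,[0,0,-0.5],0],[1,[0,0,-0.8],0],[1,[0,0,-0.8],0],[1,[-0.5,0,-0.8],0],[1,[-0.5,0,-0.5],0],[1,[-0.5,0,0],0],[1,[0,0,0],0]]'
python3 - <<'E'
from h import *
c=capture("wrist");save(c,'w5')
g=cv2.cvtColor(c['color'],cv2.COLOR_RGB2GRAY)
d=np.array([np.cos(np.radians(121.08)),np.sin(np.radians(121.08))])
B0=np.array([.6167,-.0179]);P=B0+.098*d
X=c['R']@np.r_[P,.038]+c['t'];F=f(c);u,v=F*X[0]/X[2]+c['cx'],F*X[1]/X[2]+c['cy'];print('expected px',u,v)
m=np.zeros_like(g);cv2.circle(m,(int(u),int(v)),60,255,-1)
k,l,s,ct=cv2.connectedComponentsWithStats(((g<75)&(m>0)).astype(np.uint8));i=1+np.argmax(s[1:,4])
B=onplane(c,[ct[i]],.038)[0];print(s[i],ct[i],'travel',(B[:2]-B0)@d,bydepth(c,[ct[i]])[0])
E
```

```text
time_s: 14.1
tool_pos: [0.5825, 0.0389, 0.2168]
tcp_rot: [-180.0, 0.0, 120.8]
force: [-0.1, 0.4, -0.1]
finger_gap: -0.0
grip_force: 0.0
expected px 320.07918449063163 187.2760584832984
[ 285  152   74   75 4271] [322.02247717 188.80590026] travel 0.09712661787319732 [0.56729641 0.06625356 0.04124451]
```

View pics/w5.png

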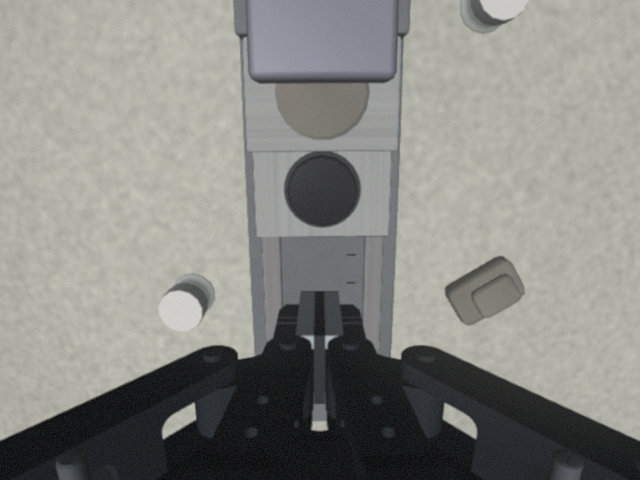

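The button is up at (322,189) and the block sits under the detector head, whose edge is at row 82. As a last check, the head edge should be 34 mm ahead of the block's rear edge (row 151).

```bash
python3 - <<'E'
from h import *
c=capture("wrist");d=np.array([np.cos(np.radians(121.08)),np.sin(np.radians(121.08))])
r=onplane(c,[(322,151)],.05)[0][:2]@d
for v,z in((82,.058),(80,.08),(74,.08)):print(v,z,onplane(c,[(322,v)],z)[0][:2]@d-r)
print(bydepth(c,[(322,189),(270,200),(322,76)])[:,2])
E
```

```text
82 0.058 0.035523660587076816
80 0.08 0.034152643133514515
74 0.08 0.036824846187937466
[0.03862002 0.03000731 0.07998996]
```

```bash
python3 -c "
from plant import *
print(job_done())"
```

```text
the job is handed in; nothing more can be done
None
```

The carriage was slid about 97 mm home against the detector block with the button held down; the button then sprang up, the arm is clear of everything, and the job is handed in (no verdict was shown).

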